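# Check the return spring of a mirror mount

## Task

Check the spring of the mirror mount: with the fingertips, gently press the round rubber pad on the sprung corner of its plate straight down until the pointer stands inside the notch of the rider on the scale, not past it, and keep it there for a good second. Then let go smoothly so that the plate springs all the way back, and move clear. Grasp and lift nothing, touch neither the mirror, the pointer nor the rider, and leave the mount and the things round it where they stand.

Things in the scene. Friction and masses are not known exactly. Their poses are not given: they have to be found in the camera images.
- mount: Kinematic mirror mount, loose on rubber feet (about 1.6 kg). Aluminium base 140 (own x) x 240 (own y) x 14 mm; origin at the centre of its underside, on the bench; at yaw 0 own x points away from the robot, own y to its left, z up. It carries a grey sprung plate 120 x 124 x 10 mm (own y -112 to +12 mm, top 80 mm above the bench). Nothing on the mount is higher than 102 mm.
- tilt_plate (a joint): Tilt of the plate (rad) about a hinge parallel to the mount's own x at own y -100 mm, 75 mm above the bench. 0 = level, at rest, sprung up against a stop; grows to a hard stop at 0.23 as the left side is pressed. About 2 N on the pad starts it, about 9 N at 0.17. Pad 97 mm and pointer tip 190 mm from the hinge: the tip sinks about 1.96 times as far as the pad.
- press_pad (a point): Centre of the top face of the black round rubber pad (22 mm across, 14 mm high above the plate) on the near left corner of the plate, where to press; at rest at own (-45, -3) mm of the mount, 94 mm above the bench. It sinks with the plate.
- pointer_tip (a point): Tip of the thin black pointer (3 mm thick, 3 mm wide) that sticks out 76 mm to the left from the same corner and passes 5 mm in front of the scale; at rest at own (-45, 90) mm of the mount, 75 mm above the bench.
- rider_notch (a point): Middle of the notch of the rider, a dark steel fork (19 mm wide, 24 mm high) with a clamp screw, set anew each time on the scale left of the pointer. Its prongs point right; the 10 mm high gap between them begins 4 mm left of the tip, so the pointer passes freely. It stands 15 to 31 mm below the resting tip: press until pointer_tip is as high as this point (8 to 16 mm of pad travel).
- pointer: The pointer itself, part of the plate; origin at its root on the plate's left edge. Not to be touched.
- rider: The rider on the scale, its origin at the middle of the notch height. Not to be touched.
- mirror: Round mirror in a black cell, 66 mm across, 5 mm high, on the plate's top face; origin at the centre of its underside, at own (18, -55) mm of the mount, 80 mm above the bench. Not to be touched.
- beaker: Clear plastic beaker, 53 mm across, 67 mm high, loose behind the mount; origin under its centre. Leave alone.
- reagent_bottle: Small brown glass bottle with a white cap, 48 mm across, 90 mm high, loose behind the mount; origin under its centre. Leave alone.
- tape_roll: Roll of tape lying flat, 75 mm across, 24 mm high, loose to the left of the mount; origin under its centre. Leave alone.
- forceps: Thin steel forceps, 128 mm long, 6 mm high, lying loose in front of the mount; origin under its centre. Leave alone.
- scale_top (a point): Middle of the top edge of the upright white scale with black ticks at the mount's left end: 44 mm wide (own y 76 to 120 mm), 4 mm thick (own x -38 to -34 mm), its face towards the robot (-x); 102 mm above the bench.
- pad: The rubber pad itself, fixed on the plate: a disc 22 mm across and 10 mm thick on a 4 mm collar; origin at the centre of its underside. The fingers press on this.

How it is judged:
By the outcome, as a careful person would: the job done as asked, in the order asked, and still so for the second after the job is handed in, with the robot touching nothing.
It also fails if it takes over 40 s, if anything falls off the work surface, if the arm or the gripper's body presses on something with over 40 N, if the wrist force passes 120 N, or if a joint passes its speed limit or range.

## Robot

A 6-joint arm with a two-finger parallel gripper is mounted at the origin on a cart in front of the work surface, level with it; the furniture and walls round the work are solid. World frame = base frame: x ahead of the robot, y to its left, z up, the work surface at z = 0. Lengths are in m, angles in rad, forces in N, time in s.
With the tool pointing down it reaches from about 0.275 to 0.85 m from the base axis. Payload 19 kg.
Tool frame: the origin (TCP) lies on the centre line of the jaws, within the pads' length; the fingertips stand 17 mm ahead of it and the grasp point (between the pads) lies 2 mm behind it; z points along the fingers, y is the line along which they close (so a half turn about z gives the same grasp; the last joint's range is limited). The gripper opens to 85 mm and grips with 20 to 120 N. Pads are 22 mm wide; open, the fingers measure 114 mm over their backs; the gripper's body (76 mm by 85 mm) begins 54 mm behind the grasp point. The pads swing forward as they close: fully open they stand 13 mm farther back than shut.
Start: joints at [-1.372, 0.15, 1.437, -0, 1.554, -0.134], TCP at [0.188, -0.543, 0.248] pointing down, gripper open.
Joint ranges: [-2.8, 2.8], [-0.68, 2.1], [0.12, 2.68], [-1.39, 4.53], [0.16, 2.79], [-2.81, 2.81]. Speed limits (rad/s): [1.89, 1.89, 2.22, 3.01, 3.01, 3.01].

## Interface

Orientations are given as [roll, pitch, yaw] about the fixed x, y, z axes, in that order (R = Rz(yaw) Ry(pitch) Rx(roll)).
In Python, from station import robot gives the robot as it stands. The module is installed in compiled form; this text tells all that it offers.
- The arm moves only by the tool send_rows, never from a script. Its argument "moves" is a list of rows, each an object with "offset": the shift along the tool's x, y, z in units of 0.02 m (1.0 is 0.02 m), a list of three; "angular": the turn, a rotation vector about the tool's x, y, z in units of 45 degrees (1.0 is 45 degrees), a list of three; "hand": the opening, from 0 (shut) to 1 (fully open). In form: [{"offset": [x, y, z], "angular": [wx, wy, wz], "hand": hand}, ...]. A call has 1 to 12 rows; each row shifts and turns the commanded pose from where the row before left it, along the tool's axes as they then stand; what a row does not reach is not made up. A row lasts 1/8 s, in which the tool goes at most 62.5 mm and 10.7 degrees, less where a joint would pass 70% of its speed; a pose out of reach is approached as far as the arm can. A call with a number of a shift or a turn outside -1 to 1 is refused whole. A call with a gripper value outside its range is refused whole. The fingers move at their own pace and stop on an object; "squeeze" is the grip in N (left out, the last holds). Time passes only in rows, so rows that do not move let the fingers close. It gives the time, the measured TCP pose, the force, the opening and the grip force at its end, in the units of the state.
- robot.state(): the state, without advancing time (a new reading comes with each control period).
- robot.get_image(name): name is "scene" or "side" or "wrist"; returns a dict with "img" (420x560x3 uint8, red, green, blue), "intrinsics" (3x3 intrinsics, pixels), "R" (3x3) and "t" (3): a world point X has camera coordinates R X + t. Camera axes: x right, y down, z forward; pixel columns grow to the right and rows downward; lengths in m; the calibration is good to about 2 mm. A picture is of the moment at which its call begins. There is no depth.
- robot.job_done(): hands the job in; it is judged then, once.
Trained networks look in the newest picture that a camera, given by its name, has taken for a name from the list of things; names that differ only in an ending like _2 or _b are one class to them, and where a whole thing is asked for, a point or a joint stands for the part that bears it (a point fixed in the world has none). Each returns a list of dicts, best first, with "confidence" (0 to 1); they miss things now and then, are a little off and sometimes report something else, mostly with a low value. They report only what shows in the picture. A call takes as long as a camera call.
- robot.regions_of(camera, name): "region" (420x560 bool, what is visible of it) and "xy" ([column, row] in pixels, amid what is visible of it).
- robot.spot_point(camera, name): "xy" ([column, row] in pixels: a listed point, or the origin of a listed thing).
The state is a dict: "time": time; "joints": joint angles; "joint_vel": joint speeds; "effort": joint torques, N m; "eef_pos": TCP position; "orientation": TCP orientation; "force": force on the tool from outside, world axes, zero at the start; "moment": the same for the moment, N m; "width": finger opening in m; "finger_force": force on a finger pad.
Only numpy, scipy, OpenCV 4.12 (cv2) and the standard library are available. Lean on these libraries where they do the work, as an engineer would, in place of code of your own. Each camera call takes 0.05 s, during which the arm holds its last target. There are 200 camera calls.

## Working session

There is one attempt and no reset: what is moved stays moved. The work goes in short steps, Python scripts to look and compute and a tool call to move; the robot and the scene stay as the last step left them, time stands still between calls to the robot, and variables do not carry over. Pictures are saved under pics/ and viewed, at most 10 in all, crops included, and the job is handed in when it is done.

Besides the shell and the picture viewer there is one more tool, called after "Request:" by a JSON object that holds its "op" and its "data". send_rows: Moves the arm, as the interface text tells. Shifts and turns lie within -1 to 1; 1 stands for 0.02 m of shift or 45 degrees of turn. Its arguments: {"type":"object","properties":{"moves":{"type":"array","items":{"type":"object","properties":{"offset":{"type":"array","items":{"type":"number"}},"angular":{"type":"array","items":{"type":"number"}},"hand":{"type":"number"}}}},"squeeze":{"type":"number"}},"required":["moves"]}

```bash
mkdir -p pics
cat > h.py <<'E'
from station import robot
import numpy as np, cv2
def tri(obs):
    A=[];b=[]
    for K,R,t,uv in obs:
        C=-R.T@t; d=R.T@np.linalg.inv(K)@np.r_[uv,1]; d/=np.linalg.norm(d)
        P=np.eye(3)-np.outer(d,d); A.append(P); b.append(P@C)
    X=np.linalg.lstsq(np.vstack(A),np.hstack(b),rcond=None)[0]
    return X
def plane(K,R,t,uv,z):
    C=-R.T@t; d=R.T@np.linalg.inv(K)@np.r_[uv,1]
    return C+d*(z-C[2])/d[2]
def cam(n):
    g=robot.get_image(n); return g["img"],(np.array(g["intrinsics"]),np.array(g["R"]),np.array(g["t"]))
def proj(c,X):
    p=c[0]@(c[1]@X+c[2]); return p[:2]/p[2]
E
python3 - <<'E'
from h import *
s=robot.state(); print(s["eef_pos"],s["orientation"],s["time"],s["width"])
C={}
for n in ["scene","side","wrist"]:
    im,c=cam(n); C[n]=c; cv2.imwrite(f"pics/{n}0.png",im[:,:,::-1]); print(n,c[0][0,0],-c[1].T@c[2],c[1][2])
for name in ["press_pad","pointer_tip","rider_notch","scale_top","mount","mirror"]:
    obs=[]
    for n in C:
        r=robot.spot_point(n,name)
        if r: print(name,n,np.round(r[0]["xy"],1),round(r[0]["confidence"],2)); 
        if r and r[0]["confidence"]>.4: obs.append((*C[n],r[0]["xy"]))
    if len(obs)>1: print("  ",tri(obs).round(4))
E
```

```text
[ 0.18778731 -0.54322419  0.24769736] [-3.14038107e+00 -1.92939658e-04  3.32776962e-01] 0.0 0.08555766203211354
scene 522.3525121923906 [0.10122507 0.6265439  0.65037197] [ 0.56953739 -0.50699495 -0.64698012]
side 407.00206891977984 [0.52564255 0.85809852 0.60345048] [ 0.11034774 -0.77602476 -0.6209742 ]
wrist 327.6873418993011 [ 0.2593711  -0.5185257   0.37330208] [-0.280269   -0.0958994  -0.95511915]
press_pad scene [343.5 226.2] 0.58
press_pad side [342.6 191.1] 0.53
   [0.5003 0.1317 0.0919]
pointer_tip scene [297.1 254.9] 0.42
pointer_tip side [330.6 223.8] 0.5
   [0.52   0.2159 0.0684]
rider_notch scene [292.7 266.4] 0.48
rider_notch side [332.1 234.8] 0.6
   [0.5156 0.2299 0.0534]
scale_top scene [285.9 241.4] 0.8
scale_top side [326.3 215.3] 0.73
   [0.53   0.2305 0.1007]
mount scene [322.9 244.7] 0.92
mount side [317.  219.3] 0.92
   [0.5527 0.1203 0.0018]
mirror scene [341.9 199.4] 0.69
mirror side [317.4 177.2] 0.91
   [0.5588 0.0703 0.0804]
```

View pics/scene0.png

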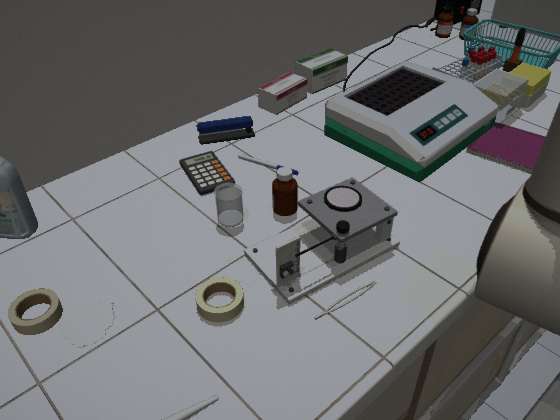

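View pics/side0.png

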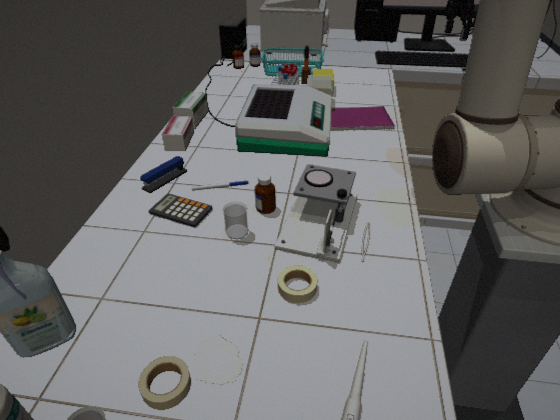

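The scene shows the mount with its pad at about (343,226) and the rider on the scale at about (290,267). The side view shows the same pad at (343,192) and the rider at (330,235). Next I move above the pad with the fingers shut.

Request:
{"op": "send_rows", "data": {"moves": [{"offset": [1,-1,0],"angular": [0,0,0],"hand": 0},{"offset": [1,-1,0],"angular": [0,0,0],"hand": 0},{"offset": [1,-1,0],"angular": [0,0,0],"hand": 0},{"offset": [1,-1,0],"angular": [0,0,0],"hand": 0},{"offset": [1,-1,0],"angular": [0,0,0],"hand": 0},{"offset": [1,-1,0],"angular": [0,0,0],"hand": 0},{"offset": [1,-1,0],"angular": [0,0,0],"hand": 0},{"offset": [1,-1,0],"angular": [0,0,0],"hand": 0},{"offset": [1,-1,0],"angular": [0,0,0],"hand": 0},{"offset": [1,-1,0],"angular": [0,0,0],"hand": 0},{"offset": [1,-1,0],"angular": [0,0,0],"hand": 0},{"offset": [1,-1,0],"angular": [0,0,0],"hand": 0}], "squeeze": 20}}

```text
time: 2.55
eef_pos: [0.3365, -0.2373, 0.2484]
orientation: [3.141, -0.0, 0.333]
force: [0.1, 0.5, -0.0]
width: 0.0
finger_force: 0.0
```

Request:
{"op": "send_rows", "data": {"moves": [{"offset": [1,-1,0],"angular": [0,0,0],"hand": 0},{"offset": [1,-1,0],"angular": [0,0,0],"hand": 0},{"offset": [1,-1,0],"angular": [0,0,0],"hand": 0},{"offset": [1,-1,0],"angular": [0,0,0],"hand": 0},{"offset": [1,-1,0],"angular": [0,0,0],"hand": 0},{"offset": [1,-1,0],"angular": [0,0,0],"hand": 0},{"offset": [1,-1,0],"angular": [0,0,0],"hand": 0},{"offset": [1,-1,0],"angular": [0,0,0],"hand": 0},{"offset": [1,-1,0],"angular": [0,0,0],"hand": 0},{"offset": [1,-1,0],"angular": [0,0,0],"hand": 0},{"offset": [1,-1,0],"angular": [0,0,0],"hand": 0},{"offset": [1,-1,0],"angular": [0,0,0],"hand": 0}]}}

```text
time: 4.05
eef_pos: [0.485, 0.068, 0.2484]
orientation: [3.142, -0.0, 0.333]
force: [1.5, -0.3, -0.1]
width: -0.0002
finger_force: 0.0
```

Request:
{"op": "send_rows", "data": {"moves": [{"offset": [1,-1,0],"angular": [0,0,0],"hand": 0},{"offset": [1,-1,0],"angular": [0,0,0],"hand": 0},{"offset": [0,0,0],"angular": [0,0,-0.229],"hand": 0},{"offset": [0,0,0],"angular": [0,0,-0.229],"hand": 0},{"offset": [0,0,0],"angular": [0,0,-0.229],"hand": 0},{"offset": [0,0,0],"angular": [0,0,-0.229],"hand": 0},{"offset": [0,0,0],"angular": [0,0,-0.229],"hand": 0},{"offset": [0,0,0],"angular": [0,0,-0.229],"hand": 0},{"offset": [0,0,0],"angular": [0,0,-0.229],"hand": 0},{"offset": [0,0,0],"angular": [0,0,-0.229],"hand": 0},{"offset": [0,0,0],"angular": [0,0,-0.229],"hand": 0},{"offset": [0,0,0],"angular": [0,0,-0.229],"hand": 0}]}}

```text
time: 5.55
eef_pos: [0.5094, 0.1179, 0.2484]
orientation: [3.142, -0.0, 2.137]
force: [1.4, 0.4, 0.7]
width: -0.0003
finger_force: 0.0
```

```bash
cat > look.py <<'E'
from h import *
import sys
from scipy.optimize import least_squares
tag=sys.argv[1]
s=robot.state(); print(s["time"],s["eef_pos"].round(4),s["orientation"].round(3),s["force"].round(2),s["width"])
C={}
for n in ["scene","side","wrist"]:
    im,c=cam(n); C[n]=c; cv2.imwrite(f"pics/{n}{tag}.png",im[:,:,::-1])
L=dict(press_pad=(-45,-3,94),pointer_tip=(-45,90,75),scale_top=(-36,98,102),mount=(0,0,0),mirror=(18,-55,80),rider_notch=None)
O=[]
for name in L:
    for n in C:
        r=robot.spot_point(n,name)
        if r:
            print(name,n,np.round(r[0]["xy"],1),round(r[0]["confidence"],2))
            if r[0]["confidence"]>.4: O.append((n,name,np.array(r[0]["xy"])))
def res(p,wt=True):
    x,y,a,h=p; R=np.array([[np.cos(a),-np.sin(a),0],[np.sin(a),np.cos(a),0],[0,0,1]]); out=[]
    for n,name,uv in O:
        l=np.array(L[name] or (-45,97,75-h*1e3))/1e3
        X=R@l+[x,y,0]; d=(C[n][1]@X+C[n][2])[2]
        out+=list((proj(C[n],X)-uv)*d/C[n][0][0,0]*1e3)   # mm error
    return np.array(out)
f=least_squares(res,[.55,.12,-.23,.02],loss="soft_l1",x_scale=[.01,.01,.1,.01])
x,y,a,h=f.x; print("mount",f.x.round(4))
for o,e in zip(O,res(f.x).reshape(-1,2)): print(o[0],o[1],e.round(1))
R=np.array([[np.cos(a),-np.sin(a)],[np.sin(a),np.cos(a)]]); pad=R@[-.045,-.003]+[x,y]; print("pad",pad.round(4))
yaw=s["orientation"][2]; d=pad-s["eef_pos"][:2]
print("tool dx dy mm",1e3*(d@[np.cos(yaw),np.sin(yaw)]),1e3*(d@[np.sin(yaw),-np.cos(yaw)]))
E
python3 look.py 1
```

```text
5.55 [0.5094 0.1179 0.2484] [ 3.142 -0.     2.137] [1.45 0.38 0.74] -0.00031313491578162237
press_pad scene [343.3 225.2] 0.71
press_pad side [340.4 193.3] 0.56
press_pad wrist [279.6 180. ] 0.96
pointer_tip scene [334.6 231.9] 0.64
pointer_tip side [333.2 225.6] 0.51
pointer_tip wrist [350.   93.6] 0.81
scale_top scene [286.6 241.3] 0.61
scale_top side [328.6 217. ] 0.61
scale_top wrist [374.5  91.2] 0.75
mount scene [324.  248.8] 0.98
mount side [317.8 223.3] 0.9
mount wrist [308.6 180.8] 0.85
mirror scene [342.7 200. ] 0.82
mirror side [318.7 178.1] 0.92
mirror wrist [292.8 252.3] 0.76
rider_notch scene [292.6 270.3] 0.54
rider_notch wrist [349.9  90.4] 0.92
mount [ 0.5466  0.1277 -0.1533  0.03  ]
scene press_pad [-0.2 -2.6]
side press_pad [ 4.1 -4.9]
wrist press_pad [ 0.2 -2.5]
scene pointer_tip [-60.7  36. ]
side pointer_tip [-0.7 -2.5]
wrist pointer_tip [ 0.6 -0.8]
scene scale_top [ 2.2 -0.3]
side scale_top [ 0. -3.]
wrist scale_top [-0.9  0. ]
scene mount [-3.1  2.3]
side mount [ 3.  -4.4]
wrist mount [2.1 2.8]
scene mirror [ 0.8 -2.2]
side mirror [0.6 1.5]
wrist mirror [0.5 2.3]
scene rider_notch [-1.3 -0.1]
wrist rider_notch [-0.5 -2.4]
pad [0.5017 0.1316]
tool dx dy mm 15.70570813239794 0.8397588865155853
```

View pics/wrist1.png

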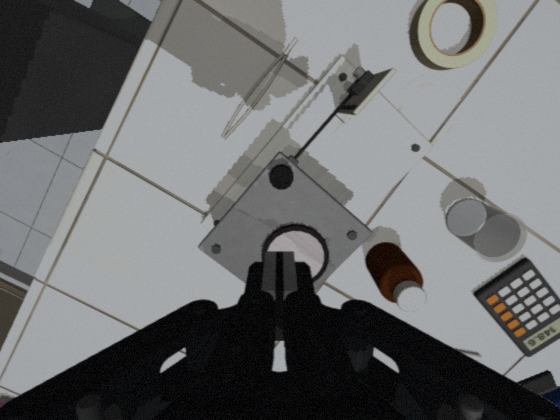

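The wrist view shows the pad at (281,176) and the rider with the pointer tip near (355,85). I'll take one oblique look from the front to get the rider's height.

Request:
{"op": "send_rows", "data": {"moves": [{"offset": [1,0.05,0.7],"angular": [0,0,0],"hand": 0},{"offset": [1,0.05,0.7],"angular": [0,0,0],"hand": 0},{"offset": [1,0.05,0.7],"angular": [0,0,0],"hand": 0},{"offset": [1,0.05,0.7],"angular": [0,0,0],"hand": 0},{"offset": [1,0.05,0.7],"angular": [0,0,0],"hand": 0},{"offset": [1,0.05,0.7],"angular": [0,0,0],"hand": 0},{"offset": [1,0.05,0.7],"angular": [0,0,0],"hand": 0},{"offset": [0,0,0],"angular": [0,0,-0.21],"hand": 0},{"offset": [0,0,0],"angular": [0,0,-0.21],"hand": 0},{"offset": [0,0,0],"angular": [0,0,-0.21],"hand": 0},{"offset": [0,0,0],"angular": [0,0,-0.21],"hand": 0},{"offset": [0,0,0],"angular": [0,0,-0.21],"hand": 0}]}}

```text
time: 8.1
eef_pos: [0.44, 0.2411, 0.1496]
orientation: [-3.141, -0.001, 2.962]
force: [0.4, 0.3, 0.2]
width: 0.0002
finger_force: 0.0
```

Request:
{"op": "send_rows", "data": {"moves": [{"offset": [0,0,0],"angular": [0,-0.22,0],"hand": 0},{"offset": [0,0,0],"angular": [0,-0.22,0],"hand": 0},{"offset": [0,0,0],"angular": [0,-0.22,0],"hand": 0},{"offset": [0,0,0],"angular": [0,-0.22,0],"hand": 0},{"offset": [0,0,0],"angular": [0,0,0],"hand": 0}]}}

```text
time: 8.72
eef_pos: [0.4383, 0.2412, 0.1486]
orientation: [-3.14, 0.69, 2.961]
force: [-0.2, -0.9, 0.5]
width: -0.0
finger_force: 0.0
```

```bash
python3 look.py 2
python3 - <<'E'
import cv2
a=cv2.imread('pics/wrist2.png'); cv2.imwrite('pics/c2.png',cv2.resize(a[40:320,:],(800,400))if 0 else cv2.resize(a,(784,588),interpolation=cv2.INTER_CUBIC))
E
```

```text
8.725 [0.4383 0.2412 0.1486] [-3.14   0.69   2.961] [-0.17 -0.9   0.49] -1.4515686165488626e-05
press_pad side [340.4 191.6] 0.45
press_pad wrist [149.5 254. ] 0.97
pointer_tip scene [296.7 254.4] 0.59
pointer_tip side [334.4 223.3] 0.54
pointer_tip wrist [276.9 224.5] 0.62
scale_top scene [286.3 240. ] 0.95
scale_top side [325.4 216.3] 0.72
scale_top wrist [285.5 265.3] 0.58
mount side [315.9 221.5] 0.82
mount wrist [184.8 185.6] 0.73
mirror scene [339.1 196.9] 0.58
mirror side [315.5 176.7] 0.6
mirror wrist [119.9 268.5] 0.84
rider_notch scene [294.8 274.3] 0.74
rider_notch side [331.3 233.6] 0.42
rider_notch wrist [283.9 199.6] 0.64
mount [ 0.5511  0.1285 -0.1093  0.0248]
side press_pad [-0.3 -2.3]
wrist press_pad [-0.7 -0.2]
scene pointer_tip [-1.6  0.5]
side pointer_tip [-3.4  1.7]
wrist pointer_tip [-2.7  1.8]
scene scale_top [2.7 1.6]
side scale_top [ 6.3 -1.8]
wrist scale_top [-0.4 -0.5]
side mount [ 2.8 -0.1]
wrist mount [5.1 2.6]
scene mirror [1.  0.5]
side mirror [0.8 4.8]
wrist mirror [5.  2.1]
scene rider_notch [ -4.4 -10.4]
side rider_notch [-0.2  4. ]
wrist rider_notch [-1.2  0.1]
pad [0.5061 0.1305]
tool dx dy mm -86.49715544075119 -96.80436276845566
```

View pics/c2.png

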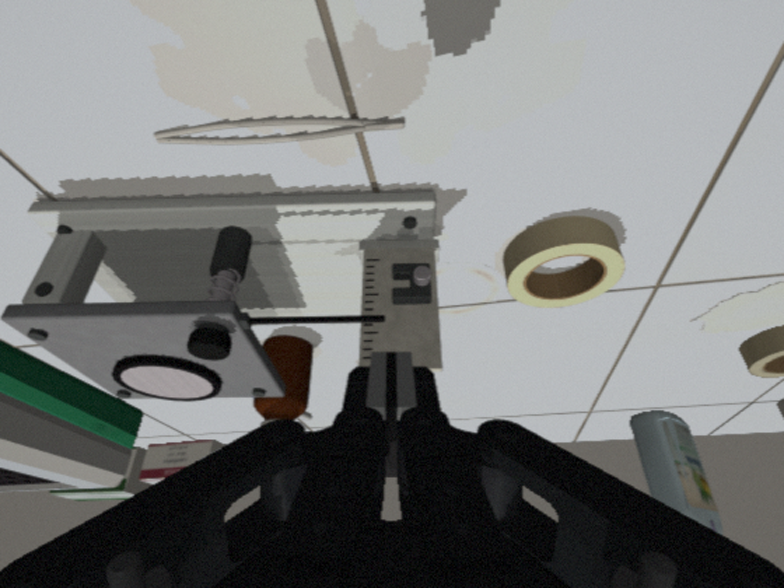

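Oblique view, shown upside down: the pointer tip is at about (383,319) and the notch is at about (400,285) in display pixels. I'll enlarge it to measure.

Run:
```python
import cv2
a=cv2.imread('pics/wrist2.png')[180:240,230:320]; cv2.imwrite('pics/c3.png',cv2.resize(a,None,fx=8,fy=8,interpolation=cv2.INTER_CUBIC))
```

```text
(no output)
```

View pics/c3.png

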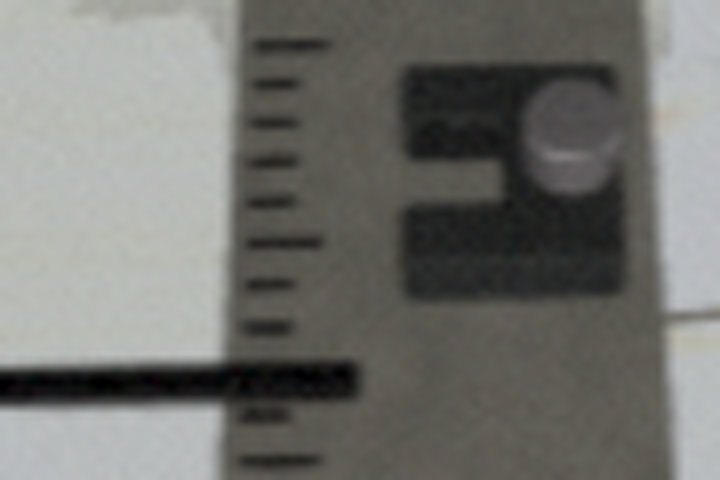

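The notch sits about 24.5 mm below the resting tip, which means about 12.5 mm of pad travel. I'll level the tool and hover above the pad.

Request:
{"op": "send_rows", "data": {"moves": [{"offset": [0,0,0],"angular": [0,0.22,0],"hand": 0},{"offset": [0,0,0],"angular": [0,0.22,0],"hand": 0},{"offset": [0,0,0],"angular": [0,0.22,0],"hand": 0},{"offset": [0,0,0],"angular": [0,0.22,0],"hand": 0},{"offset": [-0.85,-0.96,0],"angular": [0,0,0],"hand": 0},{"offset": [-0.85,-0.96,0],"angular": [0,0,0],"hand": 0},{"offset": [-0.85,-0.96,0],"angular": [0,0,0],"hand": 0},{"offset": [-0.85,-0.96,0],"angular": [0,0,0],"hand": 0},{"offset": [-0.85,-0.96,0],"angular": [0,0,0],"hand": 0},{"offset": [0,0,0],"angular": [0,0,0],"hand": 0},{"offset": [0,0,0],"angular": [0,0,0],"hand": 0}]}}

```text
time: 11.15
eef_pos: [0.5064, 0.1305, 0.1502]
orientation: [3.141, -0.0, 2.956]
force: [-0.6, -0.5, -0.6]
width: -0.0
finger_force: 0.0
```

```bash
python3 look.py 3
```

```text
11.15 [0.5064 0.1305 0.1502] [ 3.141 -0.     2.956] [-0.57 -0.47 -0.62] -4.9107682317868414e-05
press_pad scene [346.5 228. ] 0.55
press_pad side [342.9 191.4] 0.51
press_pad wrist [280.6 233.5] 0.81
pointer_tip scene [297.7 252.7] 0.63
pointer_tip side [332.7 222.8] 0.6
pointer_tip wrist [424.7 214.5] 0.79
scale_top scene [341.6 226.8] 0.35
scale_top side [329.4 214.1] 0.6
scale_top wrist [453.2 247. ] 0.78
mount scene [321.7 246.4] 0.58
mount side [315.  222.3] 0.61
mount wrist [280.3 236.4] 0.74
mirror scene [343.2 198.9] 0.7
mirror side [318.5 179.1] 0.75
mirror wrist [208.2 312.4] 0.85
rider_notch scene [292.9 269.5] 0.45
rider_notch side [333.2 235.4] 0.57
rider_notch wrist [416.1 204. ] 0.91
mount [ 0.5471  0.1271 -0.1416  0.0253]
scene press_pad [-4.9 -7.8]
side press_pad [-1.6 -1.5]
wrist press_pad [-2.2 -1.8]
scene pointer_tip [-2.2  3.6]
side pointer_tip [1.  2.6]
wrist pointer_tip [-2.4 -0.3]
side scale_top [-0.8  2.2]
wrist scale_top [-0.1 -2.2]
scene mount [1.1 6. ]
side mount [ 9.1 -2.4]
wrist mount [2.6 2.2]
scene mirror [-0.6 -1. ]
side mirror [-0.1 -1.2]
wrist mirror [-1.3 -1. ]
scene rider_notch [-0.6 -2.1]
side rider_notch [-3.3  0.6]
wrist rider_notch [ 0.1 -1.1]
pad [0.5021 0.1305]
tool dx dy mm 4.291704177287134 -0.7695220758052052
```

View pics/wrist3.png

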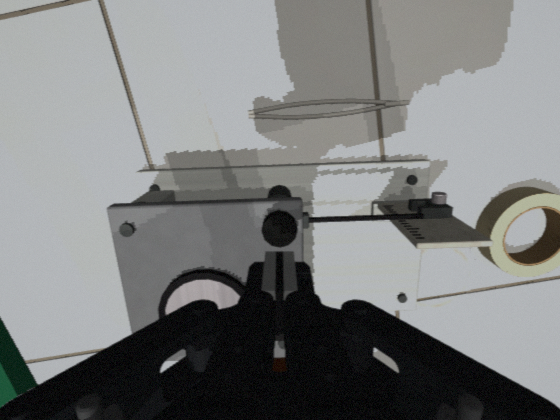

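The wrist view shows the pad at (279,228), straight ahead of the fingers, with the tip at about (420,215). I'll shift 5 mm along tool x and descend.

Request:
{"op": "send_rows", "data": {"moves": [{"offset": [0.25,0,0],"angular": [0,0,0],"hand": 0},{"offset": [0,0,0.5],"angular": [0,0,0],"hand": 0},{"offset": [0,0,0.5],"angular": [0,0,0],"hand": 0},{"offset": [0,0,0.4],"angular": [0,0,0],"hand": 0},{"offset": [0,0,0.2],"angular": [0,0,0],"hand": 0},{"offset": [0,0,0],"angular": [0,0,0],"hand": 0},{"offset": [0,0,0],"angular": [0,0,0],"hand": 0}]}}

```text
time: 13.08
eef_pos: [0.502, 0.1311, 0.1186]
orientation: [3.141, 0.0, 2.956]
force: [0.0, 0.6, -0.9]
width: -0.0001
finger_force: 0.0
```

Run:
```python
from h import *
im,c=cam("wrist"); cv2.imwrite("pics/wrist4.png",im[:,:,::-1])
for p in ["press_pad","pointer_tip","rider_notch"]: print(p,[(np.round(r["xy"],1),round(r["confidence"],2)) for r in robot.spot_point("wrist",p)][:1])
s=robot.state(); print(s["eef_pos"],s["force"]); print(proj(c,np.r_[s["eef_pos"][:2],s["eef_pos"][2]-.017]))
```

```text
press_pad [(array([278.1, 261.2]), 0.66)]
pointer_tip [(array([449.1, 240.7]), 0.71)]
rider_notch [(array([435.6, 224.3]), 0.72)]
[0.50190078 0.13112737 0.11855026] [ 0.25329889 -0.52725326  0.48726812]
[278.62667298 268.09880255]
```

View pics/wrist4.png

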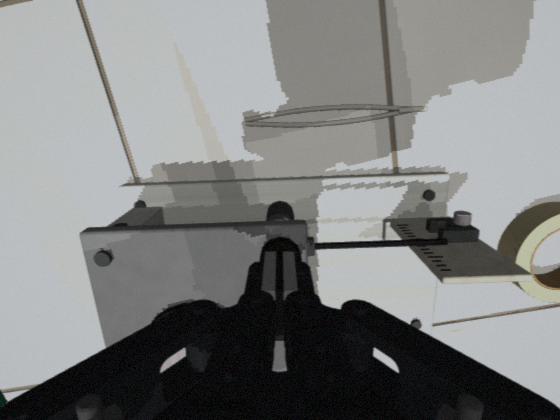

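The fingertips stand right over the pad at about (280,252). Going down slowly.

Request:
{"op": "send_rows", "data": {"moves": [{"offset": [0,0,0.1],"angular": [0,0,0],"hand": 0},{"offset": [0,0,0.1],"angular": [0,0,0],"hand": 0},{"offset": [0,0,0.1],"angular": [0,0,0],"hand": 0},{"offset": [0,0,0.1],"angular": [0,0,0],"hand": 0},{"offset": [0,0,0],"angular": [0,0,0],"hand": 0}]}}

```text
time: 13.9
eef_pos: [0.5018, 0.1312, 0.1103]
orientation: [3.141, -0.0, 2.956]
force: [-0.1, 1.7, 3.1]
width: -0.0
finger_force: 1.2
```

Request:
{"op": "send_rows", "data": {"moves": [{"offset": [0,0,0.1],"angular": [0,0,0],"hand": 0},{"offset": [0,0,0],"angular": [0,0,0],"hand": 0}]}}

```text
time: 14.15
eef_pos: [0.5019, 0.1313, 0.1084]
orientation: [3.141, 0.0, 2.956]
force: [-1.0, 3.1, 4.1]
width: -0.0003
finger_force: 1.9
```

Request:
{"op": "send_rows", "data": {"moves": [{"offset": [0,0,0.1],"angular": [0,0,0],"hand": 0},{"offset": [0,0,0.1],"angular": [0,0,0],"hand": 0},{"offset": [0,0,0],"angular": [0,0,0],"hand": 0}]}}

```text
time: 14.52
eef_pos: [0.502, 0.1313, 0.1044]
orientation: [3.141, 0.0, 2.956]
force: [-0.0, 4.8, 5.1]
width: -0.0004
finger_force: 3.0
```

Request:
{"op": "send_rows", "data": {"moves": [{"offset": [0,0.04,0.1],"angular": [0,0,0],"hand": 0},{"offset": [0,0.03,0.05],"angular": [0,0,0],"hand": 0},{"offset": [0,0,0],"angular": [0,0,0],"hand": 0}]}}

```text
time: 14.9
eef_pos: [0.5021, 0.132, 0.1013]
orientation: [-3.141, 0.0, 2.956]
force: [0.2, -1.3, 6.3]
width: 0.0001
finger_force: 3.0
```

Run:
```python
from h import *
ims=[]
for n,(u,v) in dict(wrist=(435,235),scene=(300,262),side=(332,230)).items():
    im,c=cam(n); cv2.imwrite(f"pics/{n}5.png",im[:,:,::-1])
    w=50 if n=="wrist" else 25
    ims.append(cv2.resize(im[v-w:v+w,u-w:u+w,::-1],(390,390),interpolation=cv2.INTER_CUBIC))
    for p in ["pointer_tip","rider_notch"]: print(n,p,[(np.round(r["xy"],1),round(r["confidence"],2)) for r in robot.spot_point(n,p)][:1])
cv2.imwrite("pics/m5.png",cv2.hconcat(ims[:2])); cv2.imwrite("pics/s5.png",ims[2])
s=robot.state(); print(s["eef_pos"],s["force"],s["time"])
```

```text
wrist pointer_tip [(array([441.2, 240.6]), 0.92)]
wrist rider_notch [(array([447.4, 235.4]), 0.97)]
scene pointer_tip [(array([297., 261.]), 0.44)]
scene rider_notch [(array([292.4, 270. ]), 0.47)]
side pointer_tip [(array([332.8, 232.7]), 0.43)]
side rider_notch [(array([331. , 234.2]), 0.49)]
[0.50214828 0.13201403 0.10139371] [-0.6289086  -1.52280364  6.32655805] 15.35
```

View pics/m5.png

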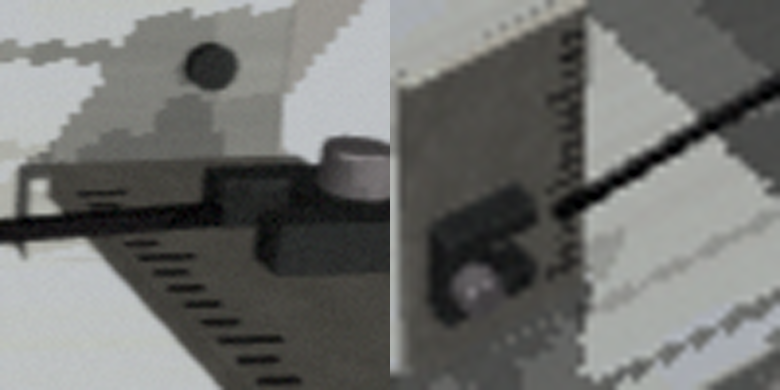

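The wrist and scene crops show the tip still slightly above the notch middle (scene crop: tip at (563,207), notch middle at about (515,240)). I'll work out the tilt from the pointer's pixel shift.

```bash
cat > tilt.py <<'E'
from h import *
import sys
from scipy.optimize import brentq
def row(im,u):   # sub-pixel pointer row at column u
    g=cv2.cvtColor(im,cv2.COLOR_BGR2GRAY).astype(float)[235:275,u]; b=np.convolve(g,np.ones(3)/3,'same')[2:-2]
    i=b.argmin()+2; s=g[i-3:i+4]; w=np.clip(np.median(s[[0,-1]])-s,0,None); return 235+i-3+(w*np.arange(7)).sum()/w.sum()
a=-.145; R=np.array([[np.cos(a),-np.sin(a),0],[np.sin(a),np.cos(a),0],[0,0,1]])
_,c=cam("scene")
def mrow(th,u):
    s=np.linspace(.12,.19,60); P=np.c_[0*s-.045,-.1+s*np.cos(th),.075-s*np.sin(th)]@R.T+[.547,.1275,0]
    q=np.array([proj(c,p) for p in P]); o=q[:,0].argsort(); return np.interp(u,q[o,0],q[o,1])
i0=cv2.imread("pics/scene0.png"); i1=cv2.imread(f"pics/scene{sys.argv[1]}.png")
for u in range(302,318,2):
    d=row(i1,u)-row(i0,u); f=lambda t:mrow(t,u)-mrow(0,u)-d
    try: th=brentq(f,-.05,.25); print(u,round(row(i0,u),2),round(d,2),"tip sunk mm",round(190*np.sin(th),1))
    except Exception as e: print(u,row(i0,u),d)
E
python3 tilt.py 5
```

```text
302 252.17 8.45 tip sunk mm 20.2
304 251.18 8.13 tip sunk mm 19.9
306 250.3 7.85 tip sunk mm 19.7
308 248.84 8.13 tip sunk mm 20.9
310 247.67 7.95 tip sunk mm 21.0
312 247.1 7.53 tip sunk mm 20.4
314 246.32 6.47 tip sunk mm 18.0
316 245.34 6.33 tip sunk mm 18.1
```

The tip has sunk about 20 mm, so roughly 2.1 mm more pad travel is needed.

Request:
{"op": "send_rows", "data": {"moves": [{"offset": [0,0.01,0.05],"angular": [0,0,0],"hand": 0},{"offset": [0,0.01,0.05],"angular": [0,0,0],"hand": 0},{"offset": [0,0,0],"angular": [0,0,0],"hand": 0}]}}

```text
time: 15.78
eef_pos: [0.5022, 0.1323, 0.0994]
orientation: [-3.141, 0.0, 2.956]
force: [-1.2, -3.7, 7.5]
width: -0.0
finger_force: 3.3
```

```bash
python3 - <<'E'
from h import *
ims=[]
for n,(u,v) in dict(wrist=(450,240),scene=(300,262)).items():
    im,c=cam(n); cv2.imwrite(f"pics/{n}6.png",im[:,:,::-1])
    w=35 if n=="wrist" else 22
    g=np.clip(255*(im/255.)**.5,0,255).astype(np.uint8)
    ims.append(cv2.resize(g[v-w:v+w,u-w:u+w,::-1],(400,400),interpolation=cv2.INTER_CUBIC))
cv2.imwrite("pics/m6.png",cv2.hconcat(ims))
s=robot.state(); print(s["eef_pos"],s["force"],s["time"])
E
python3 tilt.py 6
```

```text
[0.50221302 0.13225959 0.09941284] [-1.65571229 -3.89809038  6.64198738] 15.875
302 252.17 9.98 tip sunk mm 23.9
304 251.18 9.61 tip sunk mm 23.5
306 250.3 9.34 tip sunk mm 23.4
308 248.84 9.82 tip sunk mm 25.3
310 247.67 9.54 tip sunk mm 25.2
312 247.1 8.98 tip sunk mm 24.3
314 246.32 8.3 tip sunk mm 23.1
316 245.34 8.0 tip sunk mm 22.9
```

View pics/m6.png

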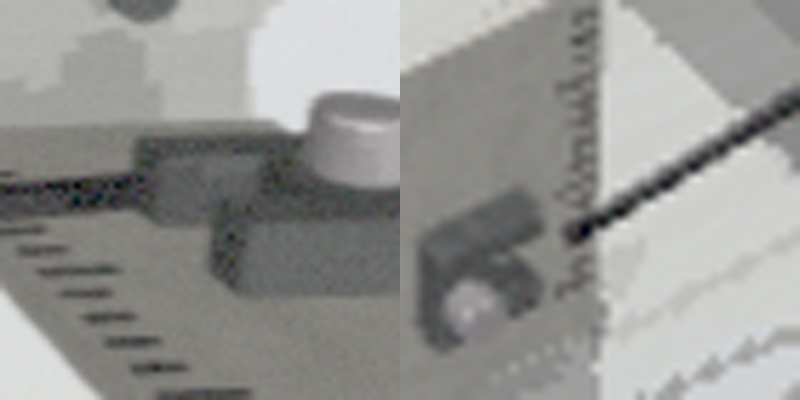

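The scene crop shows the tip (572,235) level with the gap between the prongs, sunk about 24 mm against a target of about 24.5 mm. Holding, then releasing smoothly.

Request:
{"op": "send_rows", "data": {"moves": [{"offset": [0,0,0],"angular": [0,0,0],"hand": 0},{"offset": [0,0,0],"angular": [0,0,0],"hand": 0},{"offset": [0,0,0],"angular": [0,0,0],"hand": 0},{"offset": [0,0,0],"angular": [0,0,0],"hand": 0},{"offset": [0,0,0],"angular": [0,0,0],"hand": 0},{"offset": [0,0,0],"angular": [0,0,0],"hand": 0},{"offset": [0,0,0],"angular": [0,0,0],"hand": 0},{"offset": [0,0,0],"angular": [0,0,0],"hand": 0},{"offset": [0,0,0],"angular": [0,0,0],"hand": 0},{"offset": [0,0,0],"angular": [0,0,0],"hand": 0},{"offset": [0,0,0],"angular": [0,0,0],"hand": 0},{"offset": [0,0,0],"angular": [0,0,0],"hand": 0}]}}

```text
time: 17.42
eef_pos: [0.5022, 0.1323, 0.0994]
orientation: [-3.141, 0.0, 2.956]
force: [-1.8, -3.0, 7.1]
width: -0.0003
finger_force: 3.3
```

Request:
{"op": "send_rows", "data": {"moves": [{"offset": [0,-0.01,-0.08],"angular": [0,0,0],"hand": 0},{"offset": [0,-0.015,-0.08],"angular": [0,0,0],"hand": 0},{"offset": [0,-0.015,-0.08],"angular": [0,0,0],"hand": 0},{"offset": [0,-0.015,-0.08],"angular": [0,0,0],"hand": 0},{"offset": [0,-0.015,-0.08],"angular": [0,0,0],"hand": 0},{"offset": [0,-0.01,-0.08],"angular": [0,0,0],"hand": 0},{"offset": [0,-0.01,-0.08],"angular": [0,0,0],"hand": 0},{"offset": [0,0,-0.08],"angular": [0,0,0],"hand": 0},{"offset": [0,0,-0.08],"angular": [0,0,0],"hand": 0},{"offset": [0,0,-0.08],"angular": [0,0,0],"hand": 0},{"offset": [0,0,-0.2],"angular": [0,0,0],"hand": 0}]}}

```text
time: 18.8
eef_pos: [0.5017, 0.1312, 0.1194]
orientation: [3.142, -0.0, 2.956]
force: [-1.0, 0.2, 0.8]
width: 0.0001
finger_force: 0.0
```

Request:
{"op": "send_rows", "data": {"moves": [{"offset": [0,0,-0.5],"angular": [0,0,0],"hand": 0},{"offset": [0,0,-1],"angular": [0,0,0],"hand": 0},{"offset": [0,0,-1],"angular": [0,0,0],"hand": 0},{"offset": [0,0,-1],"angular": [0,0,0],"hand": 0},{"offset": [0,0,-1],"angular": [0,0,0],"hand": 0},{"offset": [0,0,-0.5],"angular": [0,0,0],"hand": 0},{"offset": [0,0,0],"angular": [0,0,0],"hand": 0},{"offset": [0,0,0],"angular": [0,0,0],"hand": 0}]}}

```text
time: 19.8
eef_pos: [0.5016, 0.1311, 0.2186]
orientation: [-3.141, -0.001, 2.956]
force: [-0.7, 0.4, -0.3]
width: 0.0003
finger_force: 0.0
```

```bash
python3 - <<'E'
from h import *
im,c=cam("scene"); cv2.imwrite("pics/scene7.png",im[:,:,::-1])
im,c=cam("wrist"); cv2.imwrite("pics/wrist7.png",im[:,:,::-1])
print(robot.state()["time"],robot.state()["force"])
E
python3 tilt.py 7
```

```text
19.9 [-0.34829102  0.53725216  0.17926133]
302 252.17 0.0 tip sunk mm 0.0
304 251.18 -0.04 tip sunk mm -0.1
306 250.3 -0.01 tip sunk mm -0.0
308 248.84 -0.09 tip sunk mm -0.2
310 247.67 0.02 tip sunk mm 0.1
312 247.1 0.21 tip sunk mm 0.6
314 246.32 0.02 tip sunk mm 0.1
316 245.34 -0.05 tip sunk mm -0.1
```

View pics/scene7.png

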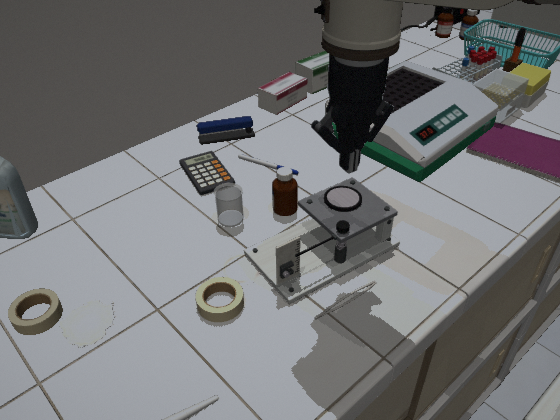

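The scene shows the mount unmoved, the pointer back at its rest position (298,252), and the gripper well clear above.

```bash
python3 -c "
from station import robot; print(robot.job_done())"
```

```text
the job is handed in; nothing more can be done
None
```

I pressed the pad until the pointer stood about 24 mm down, in the rider's notch by my camera measurements. It stayed there about 1.5 s. I then let go smoothly; the plate sprang fully back, the mount did not move, the gripper is clear above it, and the job is handed in.

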